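# Fetch the soap bar from behind the bottle and tub and put it in its soap box

### The arm

A 7-joint arm with a two-finger parallel gripper is mounted at the origin on the work surface. World frame = base frame: x ahead of the robot, y to its left, z up, the work surface at z = 0. Lengths are in m, angles in rad, forces in N, time in s.
With the tool pointing down it reaches from about 0.425 to 0.925 m from the base axis. Payload 6.8 kg.
Tool frame: the origin (TCP) lies on the centre line of the jaws, within the pads' length; the fingertips stand ahead of it and the grasp point (between the pads) lies 11 mm behind it (r.tcp_to_tips is the z of the fingertips in the tool frame, in m); z points along the fingers, y is the line along which they close (so a half turn about z gives the same grasp; the last joint's range is limited). The gripper opens to 85 mm and grips with 20 to 120 N. Pads are 22 mm wide; open, the fingers measure 114 mm over their backs; the gripper's body (76 mm by 85 mm) begins 54 mm behind the grasp point. The pads swing forward as they close: fully open they stand 13 mm farther back than shut.
Start: joints at [-1.244, 0.477, 0.022, 1.555, -0.011, 1.109, -0.083], TCP at [0.284, 0.612, 0.239] pointing down, gripper open.
Joint ranges: [-2.96, 2.96], [-0.34, 2.1], [-1.41, 1.46], [0.24, 2.44], [-1.37, 4.51], [0.17, 1.92], [-2.96, 2.96]. Speed limits (rad/s): [2.39, 2.39, 3.14, 3.14, 3.14, 3.14, 3.14].

### API

Orientations are given as a rotation vector (axis times angle).
In Python, from bench import r, optics gives the robot as it stands.
- The arm moves only by the shell command python3 -m creep 'ROWS' [FORCE]. ROWS is a JSON object whose one key "rows" holds a list of rows, each a list of 7 numbers: the shift along the tool's x, y, z in units of 25 mm (1.0 is 25 mm), then the turn, a rotation vector about the tool's x, y, z in units of 8 degrees (1.0 is 8 degrees), then the finger opening in mm, from 0 to 85.4. A call has 1 to 10 rows; each row is the pose to reach, as a shift and turn from the pose commanded when the call began, along the tool's axes at that moment; what a row does not reach only later rows make up. A row lasts 1/8 s, in which the tool goes at most 62.5 mm and 10.7 degrees, less where a joint would pass 70% of its speed; a pose out of reach is approached as far as the arm can. A call with a gripper value outside its range is refused whole. The fingers move at their own pace and stop on an object; FORCE is the grip in N (left out, the last holds). Time passes only in rows, so rows that repeat a pose let the fingers close. It gives the time, the measured TCP pose, the force, the opening and the grip force at its end, in the units of the state.
- r.get_obs(): the state, without advancing time (a new reading comes with each control period).
- optics.grab_frame(name): name is "scene" or "side" or "wrist"; returns a dict with "color" (400x640x3 uint8, blue, green, red), "K" (3x3 intrinsics, pixels), "R" (3x3) and "t" (3): a world point X has camera coordinates R X + t. Camera axes: x right, y down, z forward; pixel columns grow to the right and rows downward; lengths in m; the calibration is good to about 2 mm. A picture is of the moment at which its call begins. There is no depth.
- r.hand_in(): hands the job in; it is judged then, once.
The state is a dict: "clock": time; "joints": joint angles; "qvel": joint speeds; "tau": joint torques, N m; "tcp_pos": TCP position; "orientation": TCP orientation; "contact_force": force on the tool from outside, world axes, zero at the start; "moment": the same for the moment, N m; "grip_width": finger opening in m; "gripper_force": force on a finger pad.
Only numpy, scipy, OpenCV 4.12 (cv2) and the standard library are available. Lean on these libraries where they do the work, as an engineer would, in place of code of your own. Each camera call takes 0.05 s, during which the arm holds its last target. There are 200 camera calls.

### The job

The bar of stain soap has ended up behind the detergent bottle and the powder tub in the laundry caddy: clear both out of the caddy and stand them together on the drip tray, then fetch the bar, lay it flat in its hinged soap box and shut the lid fully. Finally stand the bottle and the tub upright back, each in the bay it came from, on the spot where it stood. Set things down rather than drop them, let nothing topple, and leave the measuring cup, the spray can and the scrubbing brush alone.

Things in the scene. Friction and masses are not known exactly. Their poses are not given: they have to be found in the camera images.
- detergent_bottle: White round bottle with sloping shoulder and a narrow cap. 205 mm tall; body 70 mm across up to 120 mm high; cap 42 mm across from 163 mm up to the top. About 0.45 kg. Starts in one of the caddy's bays. Grip it by the cap from above; the cap does not turn. Origin: centre of its underside, z up.
- powder_tub: Low stout white round tub with a wide screw cap. 124 mm tall; body 74 mm across up to 76 mm high; cap 58 mm across from 90 mm up to the top. About 0.40 kg. Starts in one of the caddy's bays. Grip it by the cap from above; the cap does not turn. Origin: centre of its underside, z up.
- soap_bar: Cream block of laundry soap, rigid, 42 (x) by 60 (y) by 32 mm tall, about 0.11 kg, lying flat in the caddy's lane behind the middle bay, almost touching the bottle or tub there, long side roughly along the caddy's y. Origin: centre of its underside. Held across its 60 mm length, fingertips 14 mm above its underside, the fingers stay above the soap box's low rim and clear of its open lid.
- caddy: Dark grey open tray, fixed, 180 (x) by 280 mm (y), walls 40 high, walls and floor 4 mm thick. Origin: centre of its underside. At its front (-x) are three bays, centred at x = -45, y = -91, 0, +91 mm, parted by 3 mm walls 40 mm high from the front wall to x = -24; the bottle, the tub and the measuring cup stand one in each, the cup at an end. Behind, one open lane runs the whole width.
- drip_tray: Empty shallow white tray, fixed, 200 (x) by 120 mm (y), rim 14 mm high, walls and floor 4 mm thick, left or right of the caddy: the side area on which the bottle and the tub are stood meanwhile (along its x they fit 90 mm apart). Origin: centre of its underside.
- soap_box: White hinged soap box, fixed, across the caddy from the drip tray. Shut: 66 (x) by 86 (y) by 43 mm tall. Origin: centre of its underside. Base 14 mm high, walls and floor 3 mm (inside 60 by 80 mm); deep lid from 14 to 43 mm. Lid's tongue: 20 mm wide (y), 6 thick, middle of the front edge; shut, it spans x = -33 to -57, z = 16 to 22 mm. Hinge axis along y at x = +33, z = 14 mm.
- soap_box_lid (a joint): Lid angle: 0 shut (as at the start), grows as the front edge swings up and back, stop at 2.0 rad. Stiff hinge (0.03 N m): the lid stays where it is left. Its tongue can be pinched across its width from above, just in the fingertips, and led round the hinge with the tool upright: it pivots between the fingers. Can be pressed shut from above.
- measuring_cup: White open measuring cup, 68 mm across, 65 mm tall, standing in the left or right end bay of the caddy; low enough to work over, to be left alone where it stands. Origin: centre of its underside.
- starch_can: Slim metal spray can with a white cap, 56 mm across, 178 mm tall, standing beside the far left corner of the caddy; to be left alone. Origin: centre of its underside.
- scrub_brush: Wooden scrubbing brush, 36 by 115 mm, 30 mm tall, lying bristles down between the robot and the caddy; to be left alone. Origin: centre of its underside.
Mind the look-alikes: they are no part of the job. Leave any red look-alike of the powder_tub alone.

How it is judged:
By the outcome, as a careful person would: the job done as asked, in the order asked, and still so for the second after the job is handed in, with the robot touching nothing.
It also fails if it takes over 147 s, if anything falls off the work surface, if the arm or the gripper's body presses on something with over 40 N, if the wrist force passes 120 N, or if a joint passes its speed limit or range.

## Working session

There is one attempt and no reset: what is moved stays moved. The work goes in short steps, Python scripts to look and compute and a shell command to move; the robot and the scene stay as the last step left them, time stands still between calls to the robot, and variables do not carry over. Pictures are saved under pics/ and viewed, at most 14 in all, crops included, and the job is handed in when it is done.

```bash
ls; mkdir -p pics; python3 - <<'E'
from bench import r, optics
import cv2,json,numpy as np
print(r.get_obs(), r.tcp_to_tips)
for n in ("scene","side"):
    f=optics.grab_frame(n); cv2.imwrite(f"pics/{n}0.png",f["color"]); np.savez(f"{n}0.npz",**f)
    print(n,f["K"].round(1).tolist(),f["R"].round(3).tolist(),f["t"].round(3).tolist())
E
```

```text
pics
{'clock': 0.0, 'joints': array([-1.24409325,  0.47776508,  0.02236696,  1.55643052, -0.01147854,
        1.10929059, -0.08313653]), 'qvel': array([ 8.57230483e-05, -2.03469691e-03,  9.42690150e-04, -2.80795835e-05,
       -8.85741009e-04, -1.52960242e-03, -1.86173174e-03]), 'tau': array([ 6.31270268e-04, -5.96454191e+01,  1.60826214e+00, -2.81195873e+01,
        1.25298905e-02,  9.58147575e-03, -1.00258524e-05]), 'tcp_pos': array([0.28412711, 0.61166932, 0.23835855]), 'orientation': array([-6.77616673e-01, -3.06741600e+00,  2.75042262e-03]), 'contact_force': array([ 0.16846342, -0.26031563,  0.05425459]), 'moment': array([-0.03455752, -0.05034807, -0.02133348]), 'gripper_force': 0.0, 'grip_width': 0.08548715859311552} 0.008
scene [[375.7, 0.0, 316.6], [0.0, 375.7, 197.1], [0.0, 0.0, 1.0]] [[0.845, 0.535, 0.002], [0.434, -0.684, -0.586], [-0.312, 0.496, -0.81]] [-0.48, -0.212, 1.252]
side [[449.8, 0.0, 326.3], [0.0, 449.8, 198.2], [0.0, 0.0, 1.0]] [[-0.991, -0.133, 0.004], [-0.103, 0.755, -0.647], [0.083, -0.642, -0.762]] [0.556, 0.098, 1.08]
```

View pics/scene0.png

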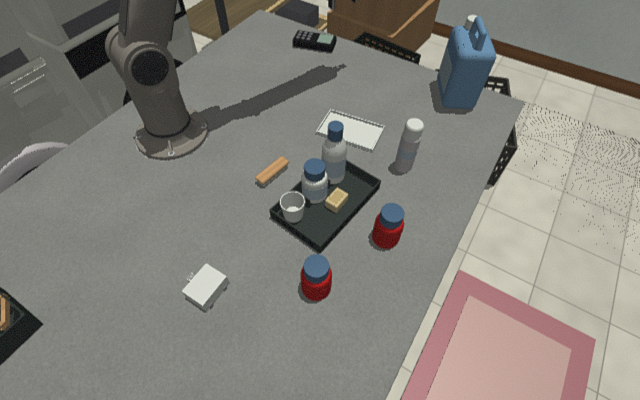

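View pics/side0.png

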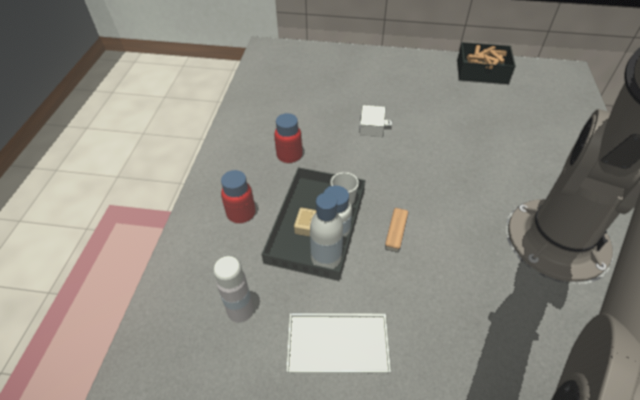

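The scene view shows the drip tray to the robot's left around (350,130). In the caddy around (325,203), the bottle is in the left bay, the tub in the middle and the cup in the right bay, with the bar at (337,200). The soap box is to the right at (206,287). In the side view the caddy is around (315,222), the tray at (338,343), the box at (373,120) and the brush at (397,229). Next I'll enlarge crops.

```bash
cat > h.py <<'E'
import numpy as np, cv2
from scipy.spatial.transform import Rotation as Ro
def ray(f,uv,z):
    R,t,K=f["R"],f["t"],f["K"]; c=-R.T@t; d=R.T@np.linalg.inv(K)@np.array([*uv,1.]); return c+d*(z-c[2])/d[2]
def proj(f,X):
    p=(f["R"]@np.atleast_2d(X).T).T+f["t"]; p=p@f["K"].T; return p[:,:2]/p[:,2:]
def rows(o,target,yaw=None):
    """shift (25mm units) & turn (8deg) in tool axes to reach target TCP xyz with tool down, tool y axis at yaw (mod pi)"""
    R=Ro.from_rotvec(o["orientation"]).as_matrix(); s=R.T@(np.array(target)-o["tcp_pos"])/0.025
    w=np.zeros(3)
    if yaw is not None:
        best=None
        for k in(0,np.pi):
            y=np.array([np.cos(yaw+k),np.sin(yaw+k),0]); z=np.array([0,0,-1.]); T=np.c_[np.cross(y,z),y,z]
            v=Ro.from_matrix(R.T@T).as_rotvec()
            if best is None or np.linalg.norm(v)<np.linalg.norm(best): best=v
        w=np.degrees(best)/8
    return s.round(3).tolist(),w.round(3).tolist()
E
python3 - <<'E'
import numpy as np,cv2
s=np.load("scene0.npz")["color"];d=np.load("side0.npz")["color"]
a=cv2.resize(s[95:255,245:405],None,fx=3.7,fy=3.7,interpolation=cv2.INTER_CUBIC)
cv2.imwrite("pics/a.png",a)
b=cv2.resize(d[95:385,210:410],None,fx=2,fy=2,interpolation=cv2.INTER_CUBIC)
c=cv2.resize(s[250:320,170:240],None,fx=5,fy=5,interpolation=cv2.INTER_CUBIC)
m=np.zeros((580,760,3),np.uint8);m[:,:400]=b;m[:350,405:755]=c
cv2.imwrite("pics/b.png",m)
E
```

```text
(no output)
```

View pics/a.png

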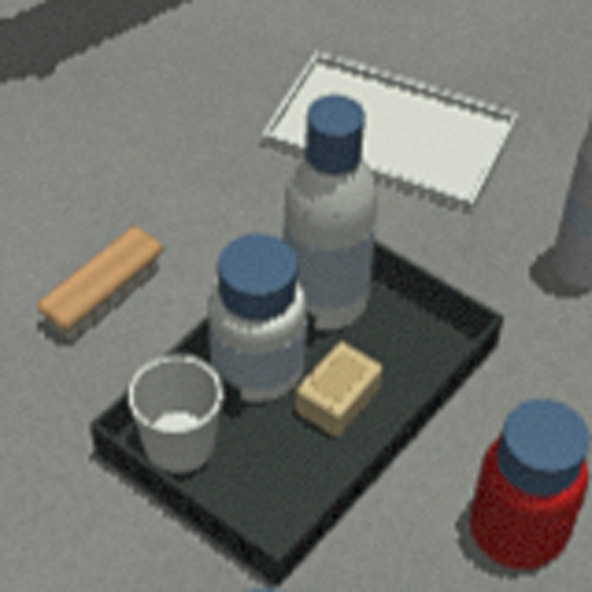

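View pics/b.png

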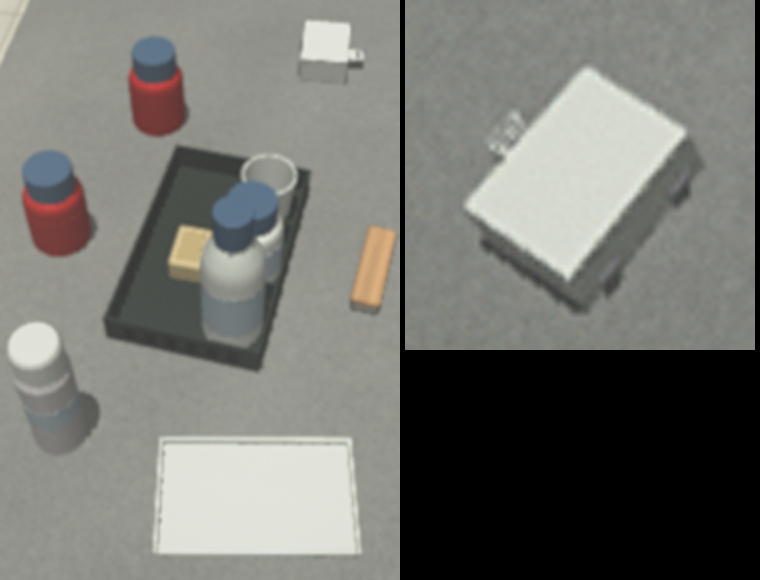

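Crop a shows these caddy rim corners: (95,428), (277,568) and (500,318). The bottle cap top is at (336,114), the tub cap top at (258,263) and the bar top at (343,372). The tray corners are (318,55), (515,117), (471,205) and (265,135). Crop b shows the same objects from the side, and the box with its tongue pointing towards the robot.

```bash
python3 - <<'E'
import numpy as np
from h import *
from scipy.optimize import least_squares
S=dict(np.load("scene0.npz"));D=dict(np.load("side0.npz"))
A=lambda u,v:((u+.5)/3.7-.5+245,(v+.5)/3.7-.5+95)
B=lambda u,v:((u+.5)/2-.5+210,(v+.5)/2-.5+95)
C=lambda u,v:((u-405+.5)/5-.5+170,(v+.5)/5-.5+250)
def fit(name,obs,x0):
    def f(p):
        c,s=np.cos(p[2]),np.sin(p[2]);e=[]
        for F,uv,(x,y,z) in obs:
            e+=list(proj(F,[p[0]+c*x-s*y,p[1]+s*x+c*y,z])[0]-uv)
        return e
    q=least_squares(f,x0,loss="soft_l1");print(name,q.x.round(4),np.degrees(q.x[2]).round(1),"res",np.round(q.fun,1).tolist());return q.x
h=(.09,.14,.04)
c=fit("caddy",[(S,A(95,428),(-.09,-.14,.04)),(S,A(277,568),(.09,-.14,.04)),(S,A(500,318),(.09,.14,.04)),
 (D,B(180,150),(.09,-.14,.04)),(D,B(308,172),(-.09,-.14,.04)),(D,B(262,355),(-.09,.14,.04)),(D,B(107,322),(.09,.14,.04))],[.6,.1,0])
fit("tray",[(S,A(318,55),(-.1,.06,.014)),(S,A(515,117),(.1,.06,.014)),(S,A(471,205),(.1,-.06,.014)),(S,A(265,135),(-.1,-.06,.014)),
 (D,B(160,437),(.1,-.06,.014)),(D,B(352,437),(-.1,-.06,.014)),(D,B(360,553),(-.1,.06,.014)),(D,B(153,553),(.1,.06,.014))],[.6,.4,0])
fit("box",[(S,C(588,67),(-.033,.043,.043)),(S,C(688,132),(.033,.043,.043)),(S,C(570,277),(.033,-.043,.043)),(S,C(468,206),(-.033,-.043,.043)),
 (D,B(305,22),(.033,-.043,.043)),(D,B(350,23),(-.033,-.043,.043))],[.5,-.2,0])
def pt(name,obs,z):
    q=least_squares(lambda p:np.concatenate([proj(F,[p[0],p[1],z])[0]-uv for F,uv in obs]),[.6,.1])
    cc,s=np.cos(c[2]),np.sin(c[2]);l=np.array([[cc,s],[-s,cc]])@(q.x-c[:2])
    print(name,q.x.round(4),"caddy",l.round(4),"res",q.fun.round(1))
pt("bottle",[(S,A(336,114)),(D,B(235,212))],.209)
pt("tub",[(S,A(258,263)),(D,B(254,200))],.128)
pt("bar",[(S,A(343,372)),(D,B(193,244))],.036)
pt("cup",[(S,A(176,392)),(D,B(269,178))],.069)
E
```

```text
caddy [ 0.5775  0.0358 -0.1126] -6.4 res [-1.6, -0.9, 0.8, -2.1, 0.6, -1.3, -1.9, -2.4, 1.8, -1.0, 0.4, -0.1, -1.1, -0.9]
tray [0.4937 0.3273 0.1289] 7.4 res [-0.6, -0.9, 0.9, -0.7, 0.6, -0.6, -0.8, -0.5, -0.2, -0.6, -0.4, -0.1, 0.7, 0.1, -0.3, -0.5]
box [ 0.4713 -0.3483  0.0101] 0.6 res [-0.1, -0.3, 0.6, -0.2, 0.1, 0.4, -0.7, 0.1, 0.1, -0.6, -0.2, 0.7]
bottle [0.5427 0.1299] caddy [-0.0451  0.0896] res [-0.3 -0.4 -0.3 -0.1]
tub [0.5328 0.0425] caddy [-0.0451  0.0017] res [-0.4 -0.3 -0.3 -0. ]
bar [0.6042 0.0464] caddy [0.0253 0.0135] res [-1.1  1.1 -0.6  1.3]
cup [ 0.5226 -0.0486] caddy [-0.0451 -0.09  ] res [ 0.4 -0.6  0.2 -0.8]
```

```bash
cat > go.py <<'E'
import sys,numpy as np
from bench import r
from h import *
o=r.get_obs(); a=list(map(float,sys.argv[1:]))
print(o["tcp_pos"].round(4),"t",round(float(o["clock"]),2),"F",o["contact_force"].round(1),"w",round(float(o["grip_width"])*1e3,1),*rows(o,a[:3],np.radians(a[3])))
E
python3 go.py .5427 .1299 .270 90
```

```text
[0.2841 0.6117 0.2384] t 0.1 F [ 0.7  0.3 -0.8] w 85.2 [-17.499, -13.125, -1.24] [-0.012, -0.002, -3.114]
```

```bash
python3 -m creep '{"rows":[[-17.5,-13.12,-1.24,0,0,-3.1,85],[-17.5,-13.12,-1.24,0,0,-3.1,85],[-17.5,-13.12,-1.24,0,0,-3.1,85],[-17.5,-13.12,-1.24,0,0,-3.1,85],[-17.5,-13.12,-1.24,0,0,-3.1,85],[-17.5,-13.12,-1.24,0,0,-3.1,85],[-17.5,-13.12,-1.24,0,0,-3.1,85],[-17.5,-13.12,-1.24,0,0,-3.1,85],[-17.5,-13.12,-1.24,0,0,-3.1,85],[-17.5,-13.12,-1.24,0,0,-3.1,85]]}' 30
python3 go.py .5427 .1299 .180 90; python3 - <<'E'
from bench import optics
import cv2,numpy as np
f=optics.grab_frame("wrist"); np.savez("w1.npz",**f); cv2.imwrite("pics/w1.png",f["color"])
E
```

```text
clock: 1.35
tcp_pos: [0.5444, 0.1254, 0.2703]
orientation: [0.016, 3.141, -0.003]
contact_force: [0.3, 0.3, 0.2]
grip_width: 0.0854
gripper_force: 0.0
[0.5444 0.1254 0.2703] t 1.35 F [0.3 0.3 0.2] w 85.4 [0.074, 0.185, 3.61] [-0.013, 0.004, -0.072]
```

View pics/w1.png

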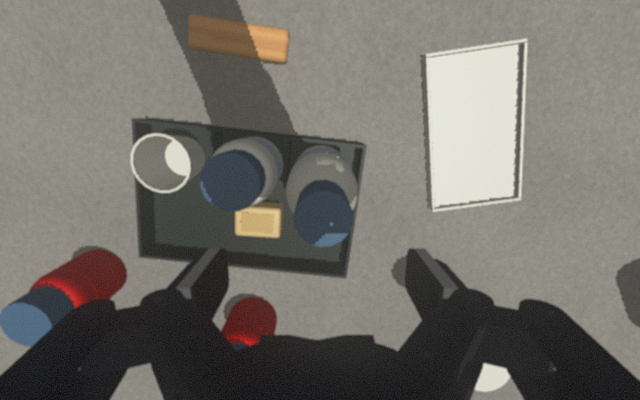

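The wrist view shows the bottle cap at (323,212), the tub cap at (234,180) and the bar at (258,221). The caddy rim corners are (134,120), (365,145), (347,276) and (140,254), and the tray corners are (426,53), (525,40), (521,199) and (432,210).

```bash
python3 - <<'E'
from h import *
f=dict(np.load("w1.npz"))
for n,uv,z in [("bottle",(323,212),.209),("tub",(234,180),.128),("bar",(259,221),.036),("FR",(134,120),.04),("FL",(365,145),.04),("BL",(347,276),.04),("BR",(140,254),.04),("t",(426,53),.014),("t",(525,40),.014),("t",(521,199),.014),("t",(432,210),.014)]: print(n,ray(f,uv,z).round(4))
print(proj(f,[[.5427,.1299,.209],[.5328,.0425,.128]]).round(0).tolist())
E
```

```text
bottle [0.5388 0.1304 0.209 ]
tub [0.5318 0.0485 0.128 ]
bar [0.6043 0.0505 0.036 ]
FR [ 0.4763 -0.0878  0.04  ]
FL [0.5079 0.1845 0.04  ]
BL [0.6829 0.1659 0.04  ]
BR [ 0.6476 -0.1095  0.04  ]
t [0.4028 0.2577 0.014 ]
t [0.39   0.3731 0.014 ]
t [0.5841 0.4018 0.014 ]
t [0.5984 0.283  0.014 ]
[[322.0, 217.0], [228.0, 181.0]]
```

```bash
python3 -m creep '{"rows":[[0.1,0.2,1.2,0,0,0,85],[0.1,0.2,2.4,0,0,0,85],[0.1,0.2,3.2,0,0,0,85],[0.1,0.2,3.6,0,0,0,85],[0.1,0.2,3.6,0,0,0,85],[0.1,0.2,3.6,0,0,0,35],[0.1,0.2,3.6,0,0,0,35],[0.1,0.2,3.6,0,0,0,35],[0.1,0.2,3.6,0,0,0,35],[0.1,0.2,3.6,0,0,0,35]]}' 40
python3 go.py .5427 .1299 .180 90
```

```text
clock: 2.65
tcp_pos: [0.5412, 0.1347, 0.1812]
orientation: [0.004, 3.14, -0.001]
contact_force: [-0.7, -3.1, 5.8]
grip_width: 0.041
gripper_force: 40.3
[0.5412 0.1347 0.1812] t 2.65 F [-0.7 -3.1  5.8] w 41.0 [-0.06, -0.191, 0.048] [-0.002, 0.011, -0.02]
```

```bash
python3 -m creep '{"rows":[[0,0,-0.5,0,0,0,35],[0,0,-1.5,0,0,0,35],[0,0,-3,0,0,0,35],[0,0,-3.5,0,0,0,35],[0,0,-3.5,0,0,0,35],[0,0,-3.5,0,0,0,35]]}'
python3 go.py .5386 .334 .270 90;python3 go.py .5386 .334 .186 90
```

```text
clock: 3.4
tcp_pos: [0.5394, 0.1353, 0.2661]
orientation: [-0.003, -3.139, 0.001]
contact_force: [-0.3, 0.8, -5.8]
grip_width: 0.0412
gripper_force: 41.7
[0.5394 0.1353 0.2661] t 3.4 F [-0.3  0.8 -5.8] w 41.2 [0.046, 7.948, -0.163] [-0.007, -0.02, -0.013]
[0.5394 0.1353 0.2661] t 3.4 F [-0.3  0.8 -5.8] w 41.2 [0.036, 7.951, 3.197] [-0.007, -0.02, -0.013]
```

```bash
python3 -m creep '{"rows":[[0,0.7,-0.1,0,0,0,35],[0,2,-0.1,0,0,0,35],[0,3.5,-0.1,0,0,0,35],[0,5,-0.1,0,0,0,35],[0,6.5,-0.1,0,0,0,35],[0,7.5,-0.1,0,0,0,35],[0,7.95,-0.1,0,0,0,35],[0,7.95,1,0,0,0,35],[0,7.95,2.2,0,0,0,35],[0,7.95,2.9,0,0,0,35]]}'
python3 -m creep '{"rows":[[0,0,0,0,0,0,35],[0,0,0,0,0,0,35]]}'
python3 go.py .5386 .334 .181 90
```

```text
clock: 4.65
tcp_pos: [0.5405, 0.3325, 0.1935]
orientation: [-0.006, -3.14, 0.004]
contact_force: [-0.9, -0.4, -4.9]
grip_width: 0.0409
gripper_force: 41.9
clock: 4.9
tcp_pos: [0.5417, 0.3344, 0.1966]
orientation: [0.004, 3.14, 0.002]
contact_force: [-0.1, -0.7, -5.0]
grip_width: 0.0411
gripper_force: 42.2
[0.5417 0.3344 0.1966] t 4.9 F [-0.1 -0.7 -5. ] w 41.1 [0.126, -0.016, 0.622] [0.008, 0.012, -0.018]
```

```bash
python3 -m creep '{"rows":[[0,0,0.25,0,0,0,35],[0,0,0.45,0,0,0,35],[0,0,0.52,0,0,0,35],[0,0,0.56,0,0,0,35],[0,0,0.58,0,0,0,35],[0,0,0.58,0,0,0,35]]}'
python3 go.py .5386 .334 .181 90
```

```text
clock: 5.65
tcp_pos: [0.5412, 0.3341, 0.1813]
orientation: [0.003, 3.141, 0.0]
contact_force: [-0.8, -1.3, -1.6]
grip_width: 0.0412
gripper_force: 42.8
[0.5412 0.3341 0.1813] t 5.65 F [-0.8 -1.3 -1.6] w 41.2 [0.102, -0.006, 0.012] [0.002, 0.004, -0.016]
```

```bash
python3 -m creep '{"rows":[[0,0,0.06,0,0,0,35],[0,0,0.06,0,0,0,35],[0,0,0.06,0,0,0,60],[0,0,0.06,0,0,0,85],[0,0,0.06,0,0,0,85],[0,0,0.06,0,0,0,85],[0,0,-1,0,0,0,85],[0,0,-3,0,0,0,85],[0,0,-4,0,0,0,85],[0,0,-4,0,0,0,85]]}'
python3 go.py .5328 .0440 .270 90;python3 go.py .5328 .044 .107 90
```

```text
clock: 6.9
tcp_pos: [0.5419, 0.3349, 0.2832]
orientation: [0.003, 3.138, 0.005]
contact_force: [0.2, 0.0, -0.3]
grip_width: 0.085
gripper_force: 0.0
[0.5419 0.3349 0.2832] t 6.9 F [ 0.2  0.  -0.3] w 85.0 [0.344, -11.639, 0.493] [0.021, 0.027, -0.015]
[0.5419 0.3349 0.2832] t 6.9 F [ 0.2  0.  -0.3] w 85.0 [0.368, -11.658, 7.013] [0.021, 0.027, -0.015]
```

```bash
python3 -m creep '{"rows":[[0,-2,0,0,0,0,85],[0.35,-4.5,0,0,0,0,85],[0.35,-7,0,0,0,0,85],[0.35,-9.5,0,0,0,0,85],[0.35,-11.3,0,0,0,0,85],[0.35,-11.65,0.8,0,0,0,85],[0.35,-11.65,2.5,0,0,0,85],[0.35,-11.65,4.5,0,0,0,85],[0.35,-11.65,4.5,0,0,0,85],[0.35,-11.65,4.5,0,0,0,85]]}'
python3 go.py .5328 .044 .107 90
python3 - <<'E'
from bench import optics
import cv2,numpy as np
f=optics.grab_frame("wrist"); np.savez("w2.npz",**f); cv2.imwrite("pics/w2.png",f["color"])
E
```

```text
clock: 8.15
tcp_pos: [0.5321, 0.043, 0.1692]
orientation: [0.003, 3.141, 0.0]
contact_force: [0.9, 0.7, 0.2]
grip_width: 0.0853
gripper_force: 0.0
[0.5321 0.043  0.1692] t 8.15 F [0.9 0.7 0.2] w 85.3 [-0.028, 0.04, 2.487] [0.0, 0.004, -0.015]
```

View pics/w2.png

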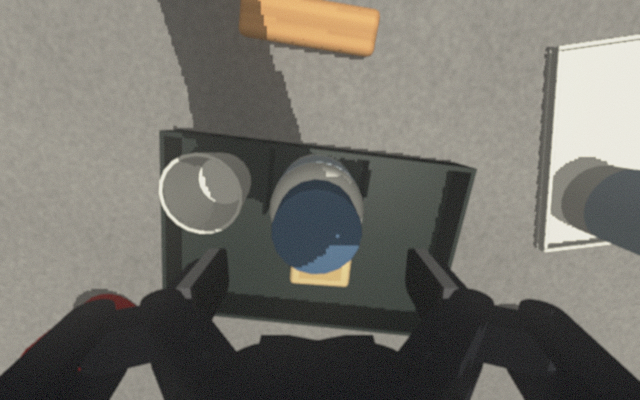

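The tub cap is at (316,226), centred between the fingers (middle about 317). I'll descend and grip.

```bash
python3 -m creep '{"rows":[[0,0,1.2,0,0,0,85],[0,0,2.1,0,0,0,85],[0,0,2.45,0,0,0,85],[0,0,2.45,0,0,0,85],[0,0,2.45,0,0,0,50],[0,0,2.45,0,0,0,50],[0,0,2.45,0,0,0,50],[0,0,2.45,0,0,0,50]]}' 40
python3 go.py .5328 .044 .107 90
python3 -m creep '{"rows":[[0,0,-0.5,0,0,0,50],[0,0,-1.5,0,0,0,50],[0,0,-3,0,0,0,50],[0,0,-4,0,0,0,50],[0,0,-4,0,0,0,50],[0,0,-4,0,0,0,50]]}'
python3 go.py .449 .322 .205 90;python3 go.py .449 .322 .108 90
```

```text
clock: 9.2
tcp_pos: [0.5325, 0.043, 0.1085]
orientation: [0.003, 3.139, 0.001]
contact_force: [-1.5, -0.8, 6.3]
grip_width: 0.0566
gripper_force: 42.0
[0.5325 0.043  0.1085] t 9.2 F [-1.5 -0.8  6.3] w 56.6 [-0.013, 0.04, 0.059] [0.004, 0.016, -0.015]
clock: 9.95
tcp_pos: [0.5306, 0.0429, 0.2061]
orientation: [-0.003, -3.14, 0.0]
contact_force: [0.6, 0.0, -3.4]
grip_width: 0.0562
gripper_force: 44.3
[0.5306 0.0429 0.2061] t 9.95 F [ 0.6  0.  -3.4] w 56.2 [3.285, 11.159, 0.047] [-0.002, -0.012, -0.014]
[0.5306 0.0429 0.2061] t 9.95 F [ 0.6  0.  -3.4] w 56.2 [3.279, 11.16, 3.927] [-0.002, -0.012, -0.014]
```

```bash
python3 -m creep '{"rows":[[0.8,0.7,0,0,0,0,50],[1.8,2.2,0,0,0,0,50],[2.8,4,0,0,0,0,50],[3.35,6,0,0,0,0,50],[3.35,8,0,0,0,0,50],[3.35,9.8,0,0,0,0,50],[3.35,10.8,0,0,0,0,50],[3.35,11.15,0.2,0,0,0,50],[3.35,11.15,1.5,0,0,0,50],[3.35,11.15,2.6,0,0,0,50]]}'
python3 -m creep '{"rows":[[0,0,0.5,0,0,0,50],[0,0,0.75,0,0,0,50],[0,0,0.75,0,0,0,50]]}'
python3 go.py .448 .322 .108 90
```

```text
clock: 11.2
tcp_pos: [0.4484, 0.3194, 0.1404]
orientation: [-0.007, -3.141, 0.003]
contact_force: [-0.3, 0.5, -4.2]
grip_width: 0.0567
gripper_force: 44.3
clock: 11.58
tcp_pos: [0.4487, 0.3216, 0.1235]
orientation: [0.004, 3.141, -0.0]
contact_force: [-0.3, 0.3, -4.7]
grip_width: 0.0564
gripper_force: 44.3
[0.4487 0.3216 0.1235] t 11.57 F [-0.3  0.3 -4.7] w 56.4 [0.027, 0.017, 0.621] [-0.0, 0.002, -0.019]
```

```bash
python3 -m creep '{"rows":[[0,0,0.3,0,0,0,50],[0,0,0.48,0,0,0,50],[0,0,0.55,0,0,0,50],[0,0,0.58,0,0,0,50],[0,0,0.6,0,0,0,50],[0,0,0.6,0,0,0,50]]}'
python3 go.py .448 .322 .108 90
```

```text
clock: 12.32
tcp_pos: [0.4485, 0.3219, 0.1086]
orientation: [0.003, 3.141, 0.0]
contact_force: [-0.9, -0.0, -0.1]
grip_width: 0.0562
gripper_force: 44.6
[0.4485 0.3219 0.1086] t 12.32 F [-0.9 -0.  -0.1] w 56.2 [0.019, 0.003, 0.023] [0.001, 0.002, -0.015]
```

```bash
python3 -m creep '{"rows":[[0,0,0.03,0,0,0,60],[0,0,0.03,0,0,0,85],[0,0,0.03,0,0,0,85],[0,0,0.03,0,0,0,85],[0,0,-1,0,0,0,85],[0,0,-3,0,0,0,85],[0,0,-4.2,0,0,0,85],[0,0,-4.2,0,0,0,85]]}'
python3 go.py .4213 -.349 .15 90
```

```text
clock: 13.32
tcp_pos: [0.4497, 0.323, 0.216]
orientation: [0.003, 3.138, 0.006]
contact_force: [0.5, 0.9, -0.6]
grip_width: 0.085
gripper_force: 0.0
[0.4497 0.323  0.216 ] t 13.32 F [ 0.5  0.9 -0.6] w 85.0 [1.087, -26.891, 2.535] [0.027, 0.029, -0.015]
```

```bash
python3 -m creep '{"rows":[[0,-2,0,0,0,0,85],[0,-4.5,0,0,0,0,85],[0,-7,0,0,0,0,85],[1,-9.5,0,0,0,0,50],[1,-12,0,0,0,0,50],[1,-14.5,0,0,0,0,50],[1,-17,0,0,0,0,50],[1,-19.5,0,0,0,0,50],[1,-22,0,0,0,0,50],[1,-24,0,0,0,0,50]]}'
python3 go.py .4213 -.349 .15 90
```

```text
clock: 14.58
tcp_pos: [0.4212, -0.2801, 0.2124]
orientation: [-0.004, -3.14, 0.0]
contact_force: [1.0, 0.5, 0.3]
grip_width: 0.0499
gripper_force: 0.0
[ 0.4212 -0.2801  0.2124] t 14.57 F [1.  0.5 0.3] w 49.9 [-0.012, -2.756, 2.497] [-0.0, -0.008, -0.019]
```

```bash
python3 -m creep '{"rows":[[0,-1.5,1,0,0,0,40],[0,-2.75,2.2,0,0,0,40],[0,-2.75,2.5,0,0,0,40],[0,-2.75,2.5,0,0,0,40],[0,-2.75,2.5,0,0,0,40],[0,-2.75,2.5,0,0,0,40]]}' 30
python3 go.py .4213 -.349 .1 90
python3 - <<'E'
from bench import optics
import cv2,numpy as np
f=optics.grab_frame("wrist"); np.savez("w3.npz",**f); cv2.imwrite("pics/w3.png",f["color"])
E
```

```text
clock: 15.32
tcp_pos: [0.4228, -0.3462, 0.1516]
orientation: [0.001, 3.14, -0.0]
contact_force: [0.5, -0.7, -0.3]
grip_width: 0.0397
gripper_force: 0.0
[ 0.4228 -0.3462  0.1516] t 15.32 F [ 0.5 -0.7 -0.3] w 39.7 [0.061, -0.112, 2.064] [-0.002, 0.011, -0.004]
```

View pics/w3.png

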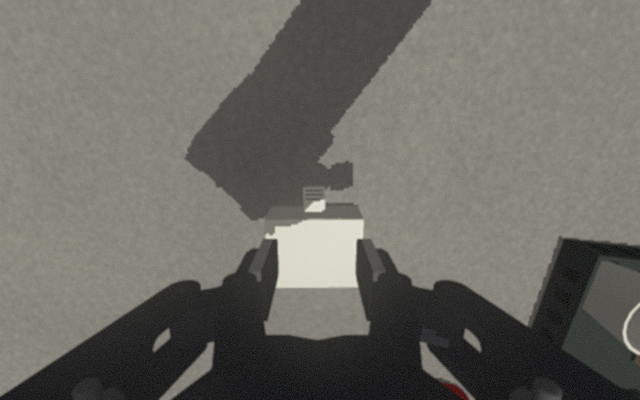

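The tongue spans columns 303–326 and rows 187–211, in front of the lid. The lid's top front edge runs from (266,221) to (363,220).

```bash
python3 - <<'E'
from h import *
f=dict(np.load("w3.npz"))
for uv,z in [((303,187),.022),((326,187),.022),((266,221),.043),((363,220),.043)]: print(ray(f,uv,z).round(4))
print(proj(f,[[.4143,-.339,.022],[.4143,-.359,.022],[.4383,-.3053,.043],[.4383,-.3913,.043],[.5043,-.3053,.043],[.4228,-.3462,.02]]).round(0).tolist())
E
```

```text
[ 0.4149 -0.3577  0.022 ]
[ 0.4149 -0.3369  0.022 ]
[ 0.4399 -0.3888  0.043 ]
[ 0.4391 -0.3057  0.043 ]
[[324.0, 186.0], [302.0, 186.0], [364.0, 219.0], [263.0, 219.0], [361.0, 288.0], [316.0, 195.0]]
```

```bash
python3 -m creep '{"rows":[[0,-0.06,2,0,0,0,40],[0,-0.06,4,0,0,0,40],[0,-0.06,4.9,0,0,0,40],[0,-0.06,5.17,0,0,0,40],[0,-0.06,5.17,0,0,0,40],[0,-0.06,5.17,0,0,0,12],[0,-0.06,5.17,0,0,0,12],[0,-0.06,5.17,0,0,0,12],[0,-0.06,5.17,0,0,0,12]]}' 30
python3 go.py .4225 -.3477 .022 90
python3 - <<'E'
from math import *
# tool axes: x=-X, y=+Y, z=-Z
for th in [.1,.25,.4,.55,.7,.9,1.1,1.3,1.5,1.65,1.8,1.9,1.97]:
    x=-83*cos(th)+5*sin(th); z=83*sin(th)+5*cos(th)
    print(th, round(-(x+83)/25,2), round(-(z-5)/25,2))
E
```

```text
clock: 16.5
tcp_pos: [0.4229, -0.349, 0.0227]
orientation: [0.003, 3.14, -0.002]
contact_force: [-0.2, 0.4, 7.7]
grip_width: 0.0185
gripper_force: 33.2
[ 0.4229 -0.349   0.0227] t 16.5 F [-0.2  0.4  7.7] w 18.5 [0.015, 0.051, 0.027] [-0.008, 0.015, -0.013]
0.1 -0.04 -0.33
0.25 -0.15 -0.82
0.4 -0.34 -1.28
0.55 -0.59 -1.71
0.7 -0.91 -2.09
0.9 -1.41 -2.52
1.1 -1.99 -2.85
1.3 -2.62 -3.05
1.5 -3.28 -3.13
1.65 -3.78 -3.09
1.8 -4.27 -2.99
1.9 -4.58 -2.88
1.97 -4.79 -2.78
```

```bash
python3 -m creep '{"rows":[[-0.04,0,-0.33,0,0,0,12],[-0.15,0,-0.82,0,0,0,12],[-0.34,0,-1.28,0,0,0,12],[-0.59,0,-1.71,0,0,0,12],[-0.91,0,-2.09,0,0,0,12],[-1.41,0,-2.52,0,0,0,12],[-1.99,0,-2.85,0,0,0,12],[-2.62,0,-3.05,0,0,0,12],[-3.28,0,-3.13,0,0,0,12],[-3.28,0,-3.13,0,0,0,12]]}'
python3 go.py .5105 -.349 .101 90
```

```text
clock: 17.75
tcp_pos: [0.5064, -0.3483, 0.1002]
orientation: [0.0, 3.14, -0.001]
contact_force: [-1.7, -1.3, 6.5]
grip_width: 0.0183
gripper_force: 29.4
[ 0.5064 -0.3483  0.1002] t 17.75 F [-1.7 -1.3  6.5] w 18.3 [-0.163, -0.028, -0.03] [-0.005, 0.014, -0.001]
```

Still gripping, so I'll continue to about 1.9 rad, release, and lift.

```bash
python3 -m creep '{"rows":[[-0.5,0,0.04,0,0,0,12],[-0.99,0,0.14,0,0,0,12],[-1.3,0,0.25,0,0,0,12],[-1.3,0,0.25,0,0,0,12],[-1.3,0,0.25,0,0,0,40],[-1.3,0,0.25,0,0,0,40],[-1.3,0,-1,0,0,0,40],[-1.3,0,-3,0,0,0,60],[-1.3,0,-4,0,0,0,85],[-1.3,0,-4,0,0,0,85]]}'
python3 - <<'E'
from bench import optics
import cv2,numpy as np
f=optics.grab_frame("scene"); np.savez("s2.npz",**f)
c=f["color"]; a=cv2.resize(c[240:320,160:260],None,fx=4,fy=4,interpolation=2); b=cv2.resize(c[90:250,245:405],None,fx=2.4,fy=2.4,interpolation=2)
m=np.zeros((390,800,3),np.uint8); m[:320,:400]=a; m[:384,405:789]=b; cv2.imwrite("pics/s2.png",m)
E
python3 go.py .6043 .049 .15 83.5
```

```text
clock: 19.0
tcp_pos: [0.5373, -0.349, 0.2016]
orientation: [0.003, 3.138, -0.002]
contact_force: [0.4, -0.5, 0.1]
grip_width: 0.0847
gripper_force: 0.0
[ 0.5365 -0.3483  0.1999] t 19.05 F [-1.2 -0.6 -1.4] w 85.1 [-2.68, 15.896, 2.001] [0.003, 0.005, 0.799]
```

View pics/s2.png

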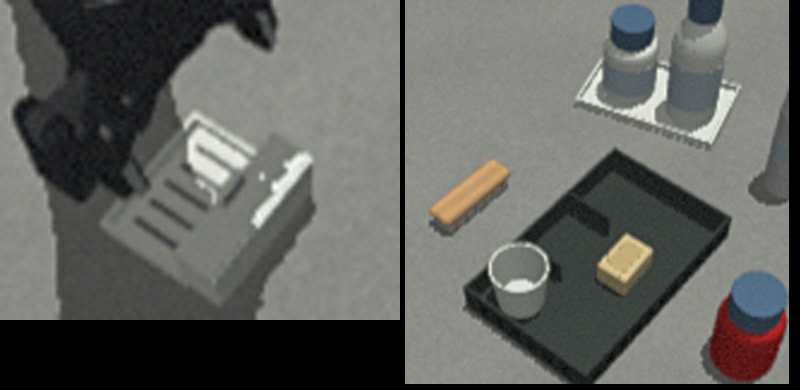

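The lid stands open past vertical, with its top at (265,175) in the left panel. The bottle and tub are upright on the tray and the bar is exposed. I'll go above the bar.

```bash
python3 -m creep '{"rows":[[-0.3,2,0,0,0,0,85],[-0.8,4.5,0,0,0,0.2,85],[-1.2,7,0,0,0,0.4,85],[-1.6,9.5,0,0,0,0.6,85],[-2,12,0,0,0,0.8,85],[-2.4,14.2,0,0,0,0.8,85],[-2.68,15.5,0.5,0,0,0.8,85],[-2.68,15.9,1.2,0,0,0.8,85],[-2.68,15.9,1.6,0,0,0.8,85],[-2.68,15.9,1.6,0,0,0.8,85]]}'
python3 -m creep '{"rows":[[0,0,0,0,0,0,85],[0,0,0,0,0,0,85]]}'
python3 - <<'E'
from bench import optics
import cv2,numpy as np
f=optics.grab_frame("wrist"); np.savez("w4.npz",**f); cv2.imwrite("pics/w4.png",cv2.resize(f["color"][130:330,180:460],None,fx=2.8,fy=2.8,interpolation=2))
E
python3 go.py .6043 .049 .03 83.5
```

```text
clock: 20.3
tcp_pos: [0.6031, 0.0463, 0.1584]
orientation: [-0.183, -3.133, 0.003]
contact_force: [0.4, -0.5, 0.2]
grip_width: 0.0849
gripper_force: 0.0
clock: 20.55
tcp_pos: [0.6047, 0.0478, 0.1605]
orientation: [0.181, 3.135, 0.0]
contact_force: [-0.3, -0.2, 0.0]
grip_width: 0.0849
gripper_force: 0.0
[0.6047 0.0481 0.1604] t 20.6 F [0.7 0.3 0.9] w 84.7 [0.024, 0.031, 5.218] [0.003, 0.008, -0.009]
```

View pics/w4.png

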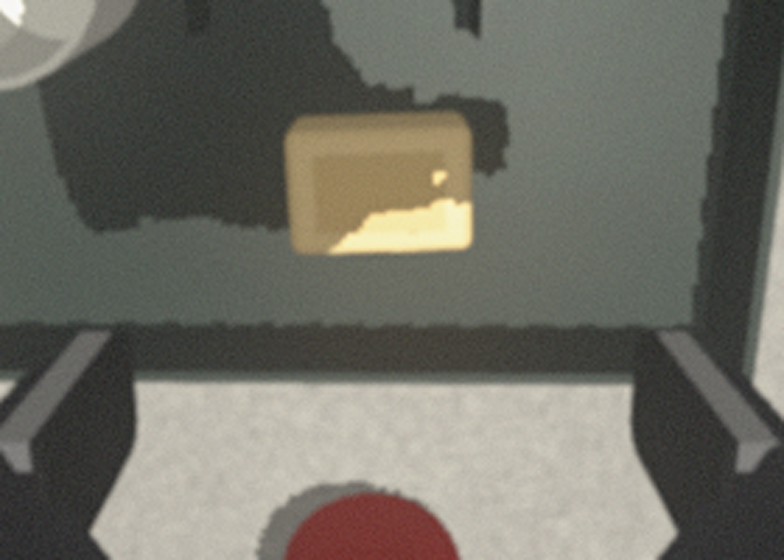

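The bar's top face has corners near (289,136), (471,129), (471,249) and (296,253) in the crop, turned about 2° from the tool.

```bash
python3 - <<'E'
from h import *
f=dict(np.load("w4.npz"))
P=[ray(f,((u+.5)/2.8-.5+180,(v+.5)/2.8-.5+130),.036) for u,v in [(289,136),(471,129),(471,249),(296,253)]]
P=np.array(P);print(P.round(4),P.mean(0).round(4))
for a,b in [(0,1),(3,2)]:
    d=P[b]-P[a];print(np.degrees(np.arctan2(d[1],d[0])),np.linalg.norm(d))
E
python3 go.py .605 .049 .030 86
```

```text
[[0.5845 0.0213 0.036 ]
 [0.5888 0.0781 0.036 ]
 [0.6282 0.0747 0.036 ]
 [0.623  0.0179 0.036 ]] [0.6061 0.048  0.036 ]
85.61110130108136 0.057012222333216955
84.7376318644596 0.05697877996259182
[0.6047 0.0481 0.1604] t 20.6 F [0.7 0.3 0.9] w 84.7 [-0.004, 0.034, 5.218] [0.002, 0.008, -0.322]
```

```bash
python3 -m creep '{"rows":[[-0.05,0,2,0,0,-0.2,85],[-0.05,0,4,0,0,-0.2,85],[-0.05,0,5.1,0,0,-0.2,85],[-0.05,0,5.37,0,0,-0.2,85],[-0.05,0,5.37,0,0,-0.2,85],[-0.05,0,5.37,0,0,-0.2,52],[-0.05,0,5.37,0,0,-0.2,52],[-0.05,0,5.37,0,0,-0.2,52],[-0.05,0,5.37,0,0,-0.2,52]]}' 30
python3 go.py .606 .048 .026 85
```

```text
clock: 21.72
tcp_pos: [0.6067, 0.0487, 0.0272]
orientation: [0.135, 3.136, 0.001]
contact_force: [-0.4, -0.3, 7.5]
grip_width: 0.0596
gripper_force: 32.6
[0.6067 0.0487 0.0272] t 21.73 F [-0.4 -0.3  7.5] w 59.6 [0.025, -0.029, 0.049] [0.005, 0.018, 0.01]
```

```bash
python3 -m creep '{"rows":[[0,0,-0.5,0,0,0,52],[0,0,-1.5,0,0,0,52],[0,0,-3,0,0,0,52],[0,0,-5,0,0,0,52],[0,0,-6.5,0,0,0,52],[0,0,-6.9,0,0,0,52],[0,0,-6.9,0,0,0,52],[0,0,-6.9,0,0,0,52]]}'
python3 go.py .4725 -.3475 .2 90.5;python3 go.py .4725 -.3475 .026 90.5
```

```text
clock: 22.72
tcp_pos: [0.6044, 0.0488, 0.1964]
orientation: [-0.134, -3.136, 0.001]
contact_force: [0.1, -0.1, -1.4]
grip_width: 0.059
gripper_force: 33.5
[0.6044 0.0488 0.1964] t 22.73 F [ 0.1 -0.1 -1.4] w 59.0 [3.902, -16.243, -0.121] [-0.004, -0.021, -0.675]
[0.6044 0.0488 0.1964] t 22.73 F [ 0.1 -0.1 -1.4] w 59.0 [3.883, -16.238, 6.839] [-0.004, -0.021, -0.675]
```

```bash
python3 -m creep '{"rows":[[0.3,-1,0,0,0,0,52],[0.8,-3,0,0,0,-0.1,52],[1.4,-5.2,0,0,0,-0.2,52],[2,-7.5,0,0,0,-0.3,52],[2.6,-9.8,0,0,0,-0.45,52],[3.2,-12,0,0,0,-0.6,52],[3.7,-14,0,0,0,-0.68,52],[3.9,-15.4,0,0,0,-0.68,52],[3.9,-16.1,0,0,0,-0.68,52],[3.9,-16.24,0,0,0,-0.68,52]]}'
python3 -m creep '{"rows":[[0,0,1,0,0,0,52],[0,0,2.5,0,0,0,52],[0,0,3.5,0,0,0,52],[0,0,3.5,0,0,0,52],[0,0,3.5,0,0,0,52]]}'
python3 - <<'E'
from bench import optics
import cv2,numpy as np
f=optics.grab_frame("wrist"); np.savez("w5.npz",**f); cv2.imwrite("pics/w5.png",cv2.resize(f["color"][130:330,180:460],None,fx=2.8,fy=2.8,interpolation=2))
E
python3 go.py .4725 -.3475 .026 90.5
```

```text
clock: 23.98
tcp_pos: [0.4729, -0.3481, 0.1975]
orientation: [0.012, -3.141, -0.001]
contact_force: [-0.7, 0.8, -1.5]
grip_width: 0.0591
gripper_force: 33.4
clock: 24.6
tcp_pos: [0.4746, -0.347, 0.1113]
orientation: [-0.017, 3.141, -0.0]
contact_force: [0.0, -0.1, -0.5]
grip_width: 0.0589
gripper_force: 33.4
[ 0.4747 -0.3474  0.1117] t 24.65 F [-1. -0. -1.] w 59.0 [0.093, -0.001, 3.429] [-0.005, 0.013, 0.01]
```

View pics/w5.png

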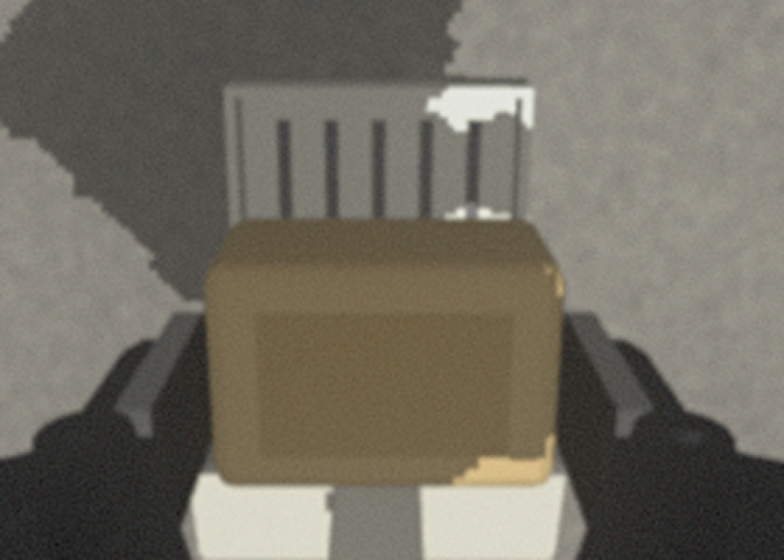

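The bar is held level, spanning columns 207–562, and centred over the base, which spans 225–533. The base's front edge is at row 84.

```bash
python3 - <<'E'
from h import *
f=dict(np.load("w5.npz"))
for u,v,z in [(225,84,.014),(534,84,.014),(212,270,.113),(557,265,.113),(220,484,.113),(550,484,.113)]: print(ray(f,((u+.5)/2.8-.5+180,(v+.5)/2.8-.5+130),z).round(4))
E
python3 -m creep '{"rows":[[0.06,0,1,0,0,0,52],[0.06,0,2.2,0,0,0,52],[0.06,0,2.9,0,0,0,52],[0.06,0,3.1,0,0,0,52],[0.06,0,3.1,0,0,0,52]]}'
python3 go.py .4725 -.3475 .026 90.5
```

```text
[ 0.4383 -0.3903  0.014 ]
[ 0.4374 -0.3051  0.014 ]
[ 0.4564 -0.3753  0.113 ]
[ 0.4549 -0.3176  0.113 ]
[ 0.4974 -0.3757  0.113 ]
[ 0.4969 -0.3161  0.113 ]
clock: 25.28
tcp_pos: [0.4725, -0.3478, 0.0336]
orientation: [-0.014, 3.141, -0.001]
contact_force: [-0.1, -0.3, -1.0]
grip_width: 0.059
gripper_force: 33.4
[ 0.4725 -0.3478  0.0336] t 25.27 F [-0.1 -0.3 -1. ] w 59.0 [0.002, 0.013, 0.305] [-0.003, 0.005, 0.003]
```

```bash
python3 -m creep '{"rows":[[0.06,0,0.1,0,0,0,52],[0.06,0,0.2,0,0,0,52],[0.06,0,0.26,0,0,0,52],[0.06,0,0.3,0,0,0,52],[0.06,0,0.32,0,0,0,52],[0.06,0,0.32,0,0,0,52]]}'
python3 go.py .4725 -.3475 .026 90.5
```

```text
clock: 26.02
tcp_pos: [0.4707, -0.3475, 0.0262]
orientation: [-0.014, 3.141, 0.001]
contact_force: [-3.6, 3.4, 10.9]
grip_width: 0.0592
gripper_force: 34.8
[ 0.4707 -0.3475  0.0262] t 26.02 F [-3.6  3.4 10.9] w 59.2 [-0.073, 0.0, 0.008] [0.005, 0.004, 0.002]
```

```bash
python3 -m creep '{"rows":[[0,0,0,0,0,0,70],[0,0,0,0,0,0,85],[0,0,0,0,0,0,85],[0,0,0,0,0,0,85],[0,0,-1,0,0,0,85],[0,0,-3,0,0,0,85],[0,0,-5,0,0,0,60],[0,0,-6,0,0,0,40],[0,0,-6,0,0,0,40],[0,0,-6,0,0,0,40]]}'
python3 - <<'E'
from bench import optics
import cv2,numpy as np
f=optics.grab_frame("wrist"); np.savez("w6.npz",**f); cv2.imwrite("pics/w6.png",cv2.resize(f["color"][130:330,180:460],None,fx=2.8,fy=2.8,interpolation=2))
E
python3 go.py .539 -.3485 .175 90;python3 go.py .539 -.3485 .0945 90
```

```text
clock: 27.28
tcp_pos: [0.4702, -0.3469, 0.1741]
orientation: [0.015, -3.14, -0.001]
contact_force: [-0.5, -0.5, -0.2]
grip_width: 0.0398
gripper_force: 0.0
[ 0.4699 -0.3468  0.1737] t 27.32 F [-0.  -0.3  0.1] w 40.2 [-2.761, -0.093, -0.058] [0.009, -0.014, 0.067]
[ 0.4699 -0.3468  0.1737] t 27.32 F [-0.  -0.3  0.1] w 40.2 [-2.768, -0.097, 3.162] [0.009, -0.014, 0.067]
```

View pics/w6.png

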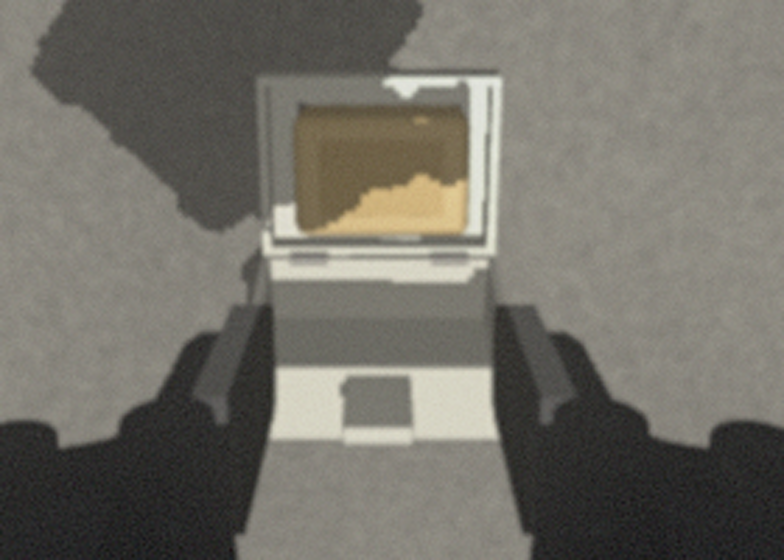

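The bar lies flat inside the box, with its top face over (295–468, 108–235). The lid is leaning back with its tongue near (377,405–440). I'll re-pinch the tongue and lead it back.

```bash
python3 -m creep '{"rows":[[-1.5,-0.09,0,0,0,0,40],[-2.77,-0.09,0,0,0,0,40],[-2.77,-0.09,0.5,0,0,0,40],[-2.77,-0.09,2,0,0,0,40],[-2.77,-0.09,2.9,0,0,0,40],[-2.77,-0.09,3.16,0,0,0,40],[-2.77,-0.09,3.16,0,0,0,12],[-2.77,-0.09,3.16,0,0,0,12],[-2.77,-0.09,3.16,0,0,0,12],[-2.77,-0.09,3.16,0,0,0,12]]}' 30
python3 go.py .539 -.3485 .0945 90
```

```text
clock: 28.58
tcp_pos: [0.5396, -0.3483, 0.096]
orientation: [0.015, -3.141, -0.002]
contact_force: [-1.3, 4.8, -5.0]
grip_width: 0.0168
gripper_force: 29.3
[ 0.5396 -0.3483  0.096 ] t 28.57 F [-1.3  4.8 -5. ] w 16.8 [0.025, -0.008, 0.059] [0.009, -0.005, 0.069]
```

```bash
python3 -m creep '{"rows":[[0.31,0,-0.11,0,0,0,12],[0.8,0,-0.21,0,0,0,12],[1.3,0,-0.25,0,0,0,12],[1.96,0,-0.17,0,0,0,12],[2.59,0,0.03,0,0,0,12],[3.17,0,0.36,0,0,0,12],[3.67,0,0.79,0,0,0,12],[3.99,0,1.17,0,0,0,12],[4.24,0,1.6,0,0,0,12],[4.24,0,1.6,0,0,0,12]]}'
python3 go.py .4225 -.3485 .022 90
```

```text
clock: 29.82
tcp_pos: [0.4303, -0.3496, 0.0573]
orientation: [0.011, -3.138, -0.006]
contact_force: [-11.1, 10.1, 12.1]
grip_width: 0.017
gripper_force: 80.1
[ 0.4303 -0.3496  0.0573] t 29.82 F [-11.1  10.1  12.1] w 17.0 [0.308, 0.04, 1.413] [0.025, -0.022, 0.051]
```

```bash
python3 - <<'E'
from bench import optics
import cv2,numpy as np
f=optics.grab_frame("wrist"); a=cv2.resize(f["color"][130:330,200:440],None,fx=1.8,fy=1.8,interpolation=2)
g=optics.grab_frame("side");b=cv2.resize(g["color"][70:170,330:420],None,fx=3.6,fy=3.6,interpolation=2)
m=np.zeros((360,432+324+5,3),np.uint8);m[:360,:432]=a;m[:360,437:761]=b[:360];cv2.imwrite("pics/w7.png",m)
E
```

```text
(no output)
```

View pics/w7.png

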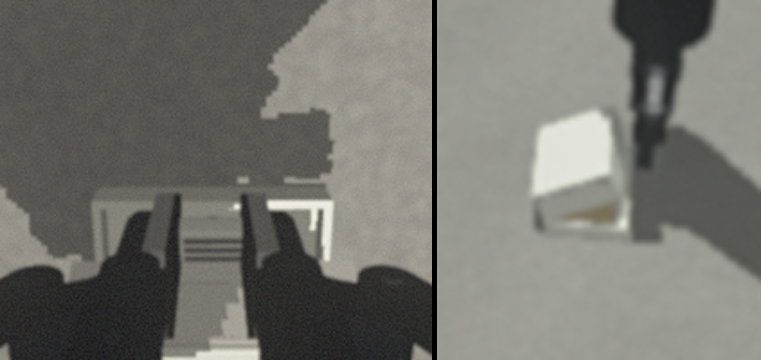

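The lid is down to about 0.4 rad and its tongue is between the fingers. I'll release, lift, close the fingers and press the lid shut from above.

```bash
python3 -m creep '{"rows":[[0,0,0,0,0,0,30],[0,0,0,0,0,0,40],[0,0,0,0,0,0,40],[0,0,-0.5,0,0,0,40],[0,0,-2,0,0,0,40],[0,0,-3,0,0,0,0],[0,0,-3,0,0,0,0],[0,0,-3,0,0,0,0],[0,0,-3,0,0,0,0],[0,0,-3,0,0,0,0]]}'
python3 go.py .448 -.3475 .09 90
```

```text
clock: 31.18
tcp_pos: [0.4335, -0.3499, 0.1303]
orientation: [0.014, -3.14, -0.001]
contact_force: [-0.1, -0.0, -0.9]
grip_width: 0.0003
gripper_force: 0.0
[ 0.4335 -0.3499  0.1303] t 31.18 F [-0.1 -0.  -0.9] w 0.3 [-0.584, 0.089, 1.612] [0.004, -0.009, 0.065]
```

```bash
python3 -m creep '{"rows":[[-0.6,0.09,0,0,0,0,0],[-0.6,0.09,1,0,0,0,0],[-0.6,0.09,1.6,0,0,0,0],[-0.6,0.09,2,0,0,0,0],[-0.6,0.09,2.4,0,0,0,0],[-0.6,0.09,2.7,0,0,0,0],[-0.6,0.09,2.9,0,0,0,0],[-0.6,0.09,3,0,0,0,0],[-0.6,0.09,3.1,0,0,0,0],[-0.6,0.09,3.1,0,0,0,0]]}'
python3 go.py .448 -.3475 .051 90
```

```text
clock: 32.42
tcp_pos: [0.4307, -0.3478, 0.0508]
orientation: [-0.0, -3.115, -0.014]
contact_force: [-38.6, -0.5, 18.2]
grip_width: -0.0002
gripper_force: 19.6
[ 0.4307 -0.3478  0.0508] t 32.42 F [-38.6  -0.5  18.2] w -0.2 [-0.691, 0.014, -0.028] [0.066, -0.189, -0.001]
```

The fingers caught on the lid's front face. I'll lift off and look.

```bash
python3 -m creep '{"rows":[[0.3,0,-0.2,0,0,0,0],[0.6,0,-0.5,0,0,0,0],[0.6,0,-1.5,0,0,0,0],[0.6,0,-3,0,0,0,0],[0.6,0,-3.5,0,0,0,0],[0.6,0,-3.5,0,0,0,0]]}'
python3 - <<'E'
from bench import optics
import cv2,numpy as np
f=optics.grab_frame("wrist"); a=cv2.resize(f["color"][130:330,200:440],None,fx=1.8,fy=1.8,interpolation=2)
g=optics.grab_frame("side");b=cv2.resize(g["color"][70:170,330:420],None,fx=3.6,fy=3.6,interpolation=2)
m=np.zeros((360,432+324+5,3),np.uint8);m[:360,:432]=a;m[:360,437:761]=b[:360];cv2.imwrite("pics/w8.png",m)
E
python3 go.py .478 -.3475 .135 90
```

```text
clock: 33.17
tcp_pos: [0.435, -0.348, 0.1419]
orientation: [-0.016, 3.139, -0.001]
contact_force: [1.0, -0.2, 0.0]
grip_width: 0.0002
gripper_force: 0.0
[ 0.4338 -0.3472  0.1402] t 33.27 F [ 0.7 -0.2  0.5] w 0.4 [-1.769, -0.028, 0.207] [0.005, -0.005, 0.071]
```

View pics/w8.png

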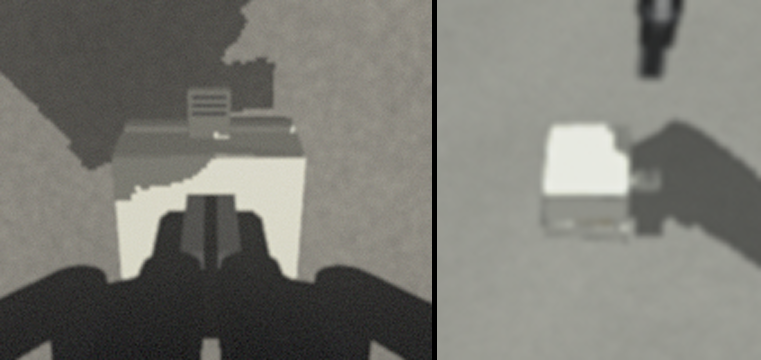

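The lid is nearly shut, with its front edge at row 125 and the tongue at (209,110) in the left panel. I'll press on its top just behind the front edge.

```bash
python3 -m creep '{"rows":[[-0.9,0,0,0,0,0,0],[-0.9,0,1.5,0,0,0,0],[-0.9,0,2.6,0,0,0,0],[-0.9,0,3,0,0,0,0],[-0.9,0,3.2,0,0,0,0],[-0.9,0,3.35,0,0,0,0],[-0.9,0,3.45,0,0,0,0],[-0.9,0,3.52,0,0,0,0],[-0.9,0,3.57,0,0,0,0],[-0.9,0,3.57,0,0,0,0]]}'
python3 go.py .456 -.3475 .051 90
```

```text
clock: 34.52
tcp_pos: [0.4565, -0.3476, 0.0519]
orientation: [-0.015, 3.141, -0.0]
contact_force: [0.2, -0.0, -0.3]
grip_width: 0.0001
gripper_force: 0.0
[ 0.4565 -0.3476  0.0519] t 34.52 F [ 0.2 -0.  -0.3] w 0.1 [0.019, 0.005, 0.035] [-0.0, 0.002, 0.066]
```

No contact yet, so I'll press on in small steps.

```bash
for i in 1; do python3 -m creep '{"rows":[[0,0,0.05,0,0,0,0],[0,0,0.1,0,0,0,0],[0,0,0.13,0,0,0,0],[0,0,0.13,0,0,0,0]]}'; done
```

```text
clock: 35.02
tcp_pos: [0.4564, -0.3478, 0.0507]
orientation: [-0.014, 3.141, 0.002]
contact_force: [-6.5, 4.9, 23.6]
grip_width: -0.0001
gripper_force: 11.7
```

```bash
python3 -m creep '{"rows":[[0,0,0.05,0,0,0,0],[0,0,0.1,0,0,0,0],[0,0,0.1,0,0,0,0]]}'
```

```text
clock: 35.4
tcp_pos: [0.4564, -0.348, 0.0502]
orientation: [-0.013, 3.14, 0.003]
contact_force: [-11.9, 10.0, 45.3]
grip_width: -0.0002
gripper_force: 22.8
```

The lid is firmly on its stop (tips at 42 mm, 45 N). Next I return the tub, then the bottle.

```bash
python3 -m creep '{"rows":[[0,0,-0.3,0,0,0,0],[0,0,-2,0,0,0,0],[0,0,-4.5,0,0,0,0],[0,0,-6.5,0,0,0,0],[0,1.5,-7.5,0,0,0,85],[0.2,4,-7.5,0,0,0,85],[0.2,6.5,-7.5,0,0,0,85],[0.2,9,-7.5,0,0,0,85],[0.2,11.5,-7.5,0,0,0,85],[0.2,14,-7.5,0,0,0,85]]}'
python3 go.py .4487 .322 .235 90
```

```text
clock: 36.65
tcp_pos: [0.4479, 0.0041, 0.2338]
orientation: [-0.014, 3.141, 0.001]
contact_force: [1.0, -0.1, -0.4]
grip_width: 0.0852
gripper_force: 0.0
[0.4479 0.0041 0.2338] t 36.65 F [ 1.  -0.1 -0.4] w 85.2 [-0.15, 12.714, -0.043] [0.003, 0.007, 0.066]
```

```bash
python3 - <<'E'
from bench import optics
import cv2,numpy as np
g=optics.grab_frame("side");a=cv2.resize(g["color"][75:165,340:430],None,fx=4,fy=4,interpolation=2)
s=optics.grab_frame("scene");b=cv2.resize(s["color"][250:325,165:255],None,fx=4,fy=4,interpolation=2)
m=np.zeros((360,725,3),np.uint8);m[:,:360]=a;m[:300,365:725]=b;cv2.imwrite("pics/v9.png",m)
E
```

```text
(no output)
```

View pics/v9.png

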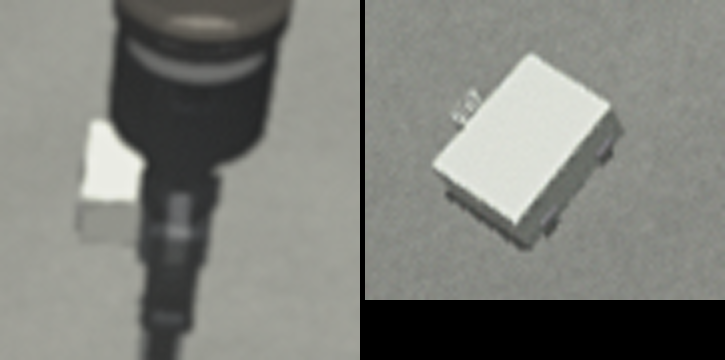

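The box is shut as it was at the start. I'll continue above the tub.

```bash
python3 -m creep '{"rows":[[0,2,0,0,0,0.06,85],[0,4.5,0,0,0,0.06,85],[0,7,0,0,0,0.06,85],[0,9.5,0,0,0,0.06,85],[0,11.7,0,0,0,0.06,85],[0,12.6,0,0,0,0.06,85],[0,12.6,0,0,0,0.06,85],[0,12.6,0,0,0,0.06,85]]}' 40
python3 go.py .4487 .322 .108 90
```

```text
clock: 37.75
tcp_pos: [0.4458, 0.3147, 0.2334]
orientation: [-0.003, -3.141, 0.002]
contact_force: [0.4, -0.2, 0.1]
grip_width: 0.085
gripper_force: 0.0
[0.4458 0.3147 0.2334] t 37.75 F [ 0.4 -0.2  0.1] w 85.0 [-0.115, 0.3, 5.014] [-0.01, -0.002, -0.013]
```

```bash
python3 -m creep '{"rows":[[-0.1,0.28,0,0,0,0,85],[-0.1,0.28,2,0,0,0,85],[-0.1,0.28,4,0,0,0,85],[-0.1,0.28,4.8,0,0,0,85],[-0.1,0.28,4.98,0,0,0,85],[-0.1,0.28,4.98,0,0,0,85],[-0.1,0.28,4.98,0,0,0,50],[-0.1,0.28,4.98,0,0,0,50],[-0.1,0.28,4.98,0,0,0,50],[-0.1,0.28,4.98,0,0,0,50]]}' 40
python3 go.py .4487 .322 .108 90
python3 -m creep '{"rows":[[0,0,-0.5,0,0,0,50],[0,0,-1.5,0,0,0,50],[0,0,-3,0,0,0,50],[0,0,-4,0,0,0,50],[0,0,-4,0,0,0,50],[0,0,-4,0,0,0,50]]}'
python3 go.py .5326 .0430 .135 90
```

```text
clock: 39.0
tcp_pos: [0.4487, 0.3242, 0.1105]
orientation: [-0.0, 3.14, 0.002]
contact_force: [-0.7, -1.7, 6.3]
grip_width: 0.0565
gripper_force: 42.0
[0.4487 0.3242 0.1105] t 39.0 F [-0.7 -1.7  6.3] w 56.5 [-0.001, -0.087, 0.102] [0.009, 0.013, 0.002]
clock: 39.75
tcp_pos: [0.447, 0.3236, 0.2081]
orientation: [0.002, -3.14, 0.002]
contact_force: [0.4, 0.3, -4.1]
grip_width: 0.0562
gripper_force: 44.3
[0.447  0.3236 0.2081] t 39.75 F [ 0.4  0.3 -4.1] w 56.2 [-3.419, -11.224, 2.931] [-0.008, -0.01, 0.007]
```

```bash
python3 -m creep '{"rows":[[0,-0.7,0,0,0,0,50],[0,-2.2,0,0,0,0,50],[-0.2,-4,0,0,0,0,50],[-1,-6,0,0,0,0,50],[-2,-8,0,0,0,0,50],[-2.8,-9.8,0,0,0,0,50],[-3.2,-10.8,0,0,0,0,50],[-3.4,-11.2,0,0,0,0,50],[-3.4,-11.2,0.5,0,0,0,50],[-3.4,-11.2,1.5,0,0,0,50]]}'
python3 -m creep '{"rows":[[0,0,0.8,0,0,0,50],[0,0,1.4,0,0,0,50],[0,0,1.4,0,0,0,50],[0,0,1.4,0,0,0,50]]}'
python3 go.py .5326 .043 .1105 90
```

```text
clock: 41.0
tcp_pos: [0.5328, 0.0459, 0.1709]
orientation: [-0.005, 3.141, 0.002]
contact_force: [-0.2, 0.2, -4.4]
grip_width: 0.0563
gripper_force: 44.3
clock: 41.5
tcp_pos: [0.5333, 0.0446, 0.1369]
orientation: [-0.002, 3.141, 0.0]
contact_force: [0.5, 0.2, -4.4]
grip_width: 0.0564
gripper_force: 44.3
[0.5333 0.0446 0.1369] t 41.5 F [ 0.5  0.2 -4.4] w 56.4 [0.029, -0.063, 1.058] [0.002, 0.005, 0.01]
```

```bash
python3 -m creep '{"rows":[[0,-0.05,0.4,0,0,0,50],[0,-0.05,0.8,0,0,0,50],[0,-0.05,0.95,0,0,0,50],[0,-0.05,1,0,0,0,50],[0,-0.05,1.03,0,0,0,50],[0,-0.05,1.03,0,0,0,50]]}'
python3 go.py .5326 .043 .1105 90
```

```text
clock: 42.25
tcp_pos: [0.5332, 0.0429, 0.111]
orientation: [-0.001, 3.141, 0.0]
contact_force: [-0.3, 0.3, -4.2]
grip_width: 0.0566
gripper_force: 44.3
[0.5332 0.0429 0.111 ] t 42.25 F [-0.3  0.3 -4.2] w 56.6 [0.022, 0.003, 0.018] [0.001, 0.002, 0.006]
```

```bash
python3 -m creep '{"rows":[[0,0,0.03,0,0,0,50],[0,0,0.06,0,0,0,50],[0,0,0.06,0,0,0,50]]}'
python3 -m creep '{"rows":[[0,0,0.02,0,0,0,50],[0,0,0.04,0,0,0,50],[0,0,0.04,0,0,0,50]]}'
```

```text
clock: 42.62
tcp_pos: [0.5341, 0.0428, 0.1106]
orientation: [-0.001, 3.139, 0.001]
contact_force: [-1.5, -1.2, 7.1]
grip_width: 0.0565
gripper_force: 45.2
clock: 43.0
tcp_pos: [0.5345, 0.0426, 0.1105]
orientation: [-0.0, 3.138, 0.001]
contact_force: [-3.4, -1.2, 15.1]
grip_width: 0.0567
gripper_force: 46.0
```

```bash
python3 -m creep '{"rows":[[0,0,-0.05,0,0,0,50],[0,0,-0.05,0,0,0,65],[0,0,-0.05,0,0,0,85],[0,0,-0.05,0,0,0,85],[0,0,-0.05,0,0,0,85],[0,0,-1,0,0,0,85],[0,0,-3,0,0,0,85],[0,0,-5.5,0,0,0,85],[0,0,-7,0,0,0,85],[0,0,-7,0,0,0,85]]}'
python3 -m creep '{"rows":[[0,2,0,0,0,0,85],[-0.3,4.5,0,0,0,0,85],[-0.3,7,0,0,0,0,85],[-0.3,9.5,0,0,0,0,85],[-0.3,11.2,0,0,0,0,85],[-0.3,11.6,0,0,0,0,85],[-0.3,11.6,0,0,0,0,85],[-0.3,11.6,0,0,0,0,85]]}'
python3 go.py .5412 .3341 .182 90
```

```text
clock: 44.25
tcp_pos: [0.5348, 0.0431, 0.2866]
orientation: [-0.001, 3.135, 0.003]
contact_force: [0.2, -0.5, 0.2]
grip_width: 0.0852
gripper_force: 0.0
clock: 45.25
tcp_pos: [0.5408, 0.3305, 0.2829]
orientation: [-0.003, -3.141, 0.002]
contact_force: [0.0, 0.0, 0.0]
grip_width: 0.0852
gripper_force: 0.0
[0.5408 0.3305 0.2829] t 45.25 F [0. 0. 0.] w 85.2 [-0.019, 0.148, 4.035] [-0.01, -0.003, -0.014]
```

```bash
python3 -m creep '{"rows":[[0,0.05,1,0,0,0,85],[0,0.05,2.7,0,0,0,85],[0,0.05,3.8,0,0,0,85],[0,0.05,4,0,0,0,85],[0,0.05,4,0,0,0,85],[0,0.05,4,0,0,0,35],[0,0.05,4,0,0,0,35],[0,0.05,4,0,0,0,35],[0,0.05,4,0,0,0,35],[0,0.05,4,0,0,0,35]]}' 40
python3 go.py .5412 .3341 .182 90
python3 -m creep '{"rows":[[0,0,-0.5,0,0,0,35],[0,0,-1.5,0,0,0,35],[0,0,-3,0,0,0,35],[0,0,-3.5,0,0,0,35],[0,0,-3.5,0,0,0,35],[0,0,-3.5,0,0,0,35]]}'
python3 go.py .5415 .1315 .27 90
```

```text
clock: 46.5
tcp_pos: [0.541, 0.3338, 0.1844]
orientation: [-0.001, 3.14, 0.0]
contact_force: [-1.0, -1.6, 7.4]
grip_width: 0.041
gripper_force: 40.2
[0.541  0.3338 0.1844] t 46.5 F [-1.  -1.6  7.4] w 41.0 [-0.007, 0.013, 0.097] [0.001, 0.01, 0.002]
clock: 47.25
tcp_pos: [0.5392, 0.3337, 0.2689]
orientation: [0.002, -3.139, 0.003]
contact_force: [-0.7, -0.4, -4.9]
grip_width: 0.0408
gripper_force: 41.7
[0.5392 0.3337 0.2689] t 47.25 F [-0.7 -0.4 -4.9] w 40.8 [-0.082, -8.09, -0.03] [-0.013, -0.019, 0.008]
```

```bash
python3 -m creep '{"rows":[[0,-0.7,0,0,0,0,35],[-0.04,-2,0,0,0,0,35],[-0.04,-3.5,0,0,0,0,35],[-0.04,-5,0,0,0,0,35],[-0.04,-6.5,0,0,0,0,35],[-0.04,-7.6,0,0,0,0,35],[-0.04,-8.1,0,0,0,0,35],[-0.04,-8.1,1,0,0,0,35],[-0.04,-8.1,2.2,0,0,0,35],[-0.04,-8.1,2.6,0,0,0,35]]}'
python3 -m creep '{"rows":[[0,0,0,0,0,0,35],[0,0,0,0,0,0,35],[0,0,0,0,0,0,35]]}'
python3 go.py .5415 .131 .1845 90
```

```text
clock: 48.5
tcp_pos: [0.5398, 0.1317, 0.2038]
orientation: [0.003, -3.138, 0.002]
contact_force: [-0.4, 0.9, -5.5]
grip_width: 0.0413
gripper_force: 42.1
clock: 48.88
tcp_pos: [0.5421, 0.1319, 0.2068]
orientation: [-0.001, 3.14, 0.001]
contact_force: [-0.1, 0.6, -5.3]
grip_width: 0.0409
gripper_force: 42.1
[0.5421 0.1319 0.2068] t 48.88 F [-0.1  0.6 -5.3] w 40.9 [0.025, -0.038, 0.894] [0.006, 0.013, 0.007]
```

```bash
python3 -m creep '{"rows":[[0,-0.03,0.4,0,0,0,35],[0,-0.03,0.7,0,0,0,35],[0,-0.03,0.82,0,0,0,35],[0,-0.03,0.86,0,0,0,35],[0,-0.03,0.88,0,0,0,35],[0,-0.03,0.88,0,0,0,35]]}'
python3 -m creep '{"rows":[[0,0,0.03,0,0,0,35],[0,0,0.05,0,0,0,35],[0,0,0.05,0,0,0,35]]}'
```

```text
clock: 49.62
tcp_pos: [0.5419, 0.1307, 0.1845]
orientation: [-0.001, 3.141, 0.0]
contact_force: [-1.1, -1.3, 3.0]
grip_width: 0.0407
gripper_force: 43.1
clock: 50.0
tcp_pos: [0.5426, 0.1307, 0.1844]
orientation: [-0.0, 3.139, 0.001]
contact_force: [-2.7, -2.6, 12.5]
grip_width: 0.0409
gripper_force: 44.1
```

```bash
python3 -m creep '{"rows":[[0,0,-0.05,0,0,0,35],[0,0,-0.05,0,0,0,60],[0,0,-0.05,0,0,0,85],[0,0,-0.05,0,0,0,85],[0,0,-0.05,0,0,0,85],[0,0,-1,0,0,0,85],[0,0,-3,0,0,0,85],[0,0,-4.5,0,0,0,85],[0,0,-4.5,0,0,0,85]]}'
python3 -m creep '{"rows":[[1,2,0,0,0,0,85],[1,4.5,0,0,0,0,85],[1,7,0,0,0,0,85],[1,9.5,0,0,0,0,85],[1,12,0,0,0,0,85],[1,12,0,0,0,0,85],[1,12,0,0,0,0,85]]}'
python3 - <<'E'
from bench import optics
from h import *
for n,box in(("scene",(105,205,285,360)),("side",(175,260,300,360))):
    a=np.load(n+"0.npz")["color"]; b=optics.grab_frame(n)["color"]
    np.save(n+"_end.npy",b)
    for im in(a,b):
        c=im[box[0]:box[1],box[2]:box[3]].astype(int); m=((c[...,0]-c[...,2])>28).astype(np.uint8)
        k,_,st,ce=cv2.connectedComponentsWithStats(m)
        print(n,[(int(s[4]),(q+[box[2],box[0]]).round(1).tolist()) for s,q in zip(st[1:],ce[1:]) if s[4]>40])
    d=cv2.absdiff(a,b).max(2)>40; k,_,st,_=cv2.connectedComponentsWithStats(d.astype(np.uint8)); print("changed",[s.tolist() for s in st[1:] if s[4]>25])
E
```

```text
clock: 51.12
tcp_pos: [0.5432, 0.1314, 0.2983]
orientation: [-0.001, 3.136, 0.004]
contact_force: [0.4, -0.4, -0.3]
grip_width: 0.085
gripper_force: 0.0
clock: 52.0
tcp_pos: [0.5159, 0.4302, 0.2936]
orientation: [0.002, -3.14, 0.003]
contact_force: [0.4, -0.6, 0.2]
grip_width: 0.0851
gripper_force: 0.0
scene [(134, [335.2, 126.0]), (278, [314.2, 166.3])]
scene [(144, [334.6, 126.3]), (281, [313.9, 167.0])]
changed [[328, 0, 6, 10, 39], [369, 0, 33, 36, 644], [105, 25, 14, 35, 187], [132, 41, 22, 5, 49], [120, 48, 15, 9, 53], [127, 53, 10, 20, 54], [121, 58, 6, 15, 33], [170, 59, 5, 11, 27], [190, 64, 156, 62, 2390], [173, 70, 6, 17, 40], [352, 109, 18, 12, 94], [198, 115, 169, 35, 2566], [173, 130, 34, 21, 219], [133, 132, 7, 10, 29], [325, 187, 23, 25, 305]]
side [(528, [332.1, 197.1])]
side []
changed [[402, 0, 196, 82, 5501], [627, 0, 13, 6, 72], [615, 9, 25, 27, 419], [591, 38, 49, 107, 1818], [514, 45, 25, 21, 160], [485, 50, 18, 14, 129], [350, 56, 75, 58, 729], [317, 77, 24, 13, 60], [294, 83, 199, 184, 7926], [243, 92, 108, 119, 2478], [630, 92, 10, 11, 41], [361, 106, 27, 20, 433], [570, 113, 24, 52, 333], [622, 150, 18, 26, 241], [282, 167, 41, 48, 826], [551, 189, 89, 211, 6652], [601, 193, 9, 6, 29], [537, 199, 8, 10, 42], [277, 214, 12, 14, 85], [510, 214, 20, 40, 404], [283, 230, 237, 142, 12042], [278, 245, 20, 26, 135], [536, 251, 38, 28, 671], [466, 268, 104, 132, 6557], [323, 375, 37, 25, 476]]
```

```bash
python3 -c "
from bench import r; print(r.hand_in())"
```

```text
the job is handed in; nothing more can be done
None
```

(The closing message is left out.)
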